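Prove the turntable's roller-lever switch by hand

ROBOT

A 7-joint arm with a two-finger parallel gripper is mounted at the origin on the work surface. World frame = base frame: x ahead of the robot, y to its left, z up, the work surface at z = 0. Lengths are in m, angles in rad, forces in N, time in s.
With the tool pointing down it reaches from about 0.4 to 0.85 m from the base axis. Payload 10.4 kg.
Tool frame: the origin (TCP) lies on the centre line of the jaws, within the pads' length; the fingertips stand 11 mm ahead of it and the grasp point (between the pads) lies 8 mm behind it (manip.finger_overhang is the distance from the TCP to the fingertips, in m); z points along the fingers, y is the line along which they close (so a half turn about z gives the same grasp; the last joint's range is limited). The gripper opens to 85 mm and grips with 20 to 120 N. Pads are 22 mm wide; open, the fingers measure 114 mm over their backs; the gripper's body (76 mm by 85 mm) begins 54 mm behind the grasp point. The pads swing forward as they close: fully open they stand 13 mm farther back than shut.
Start: joints at [-1.307, 0.332, -0.065, 1.46, 0.022, 1.35, -0.088], TCP at [0.177, 0.599, 0.242] pointing down, gripper open.
Joint ranges: [-2.6, 2.6], [-0.5, 2.12], [-1.47, 1.34], [0.16, 2.42], [-1.27, 4.41], [0.06, 2.06], [-2.6, 2.6]. Speed limits (rad/s): [2.22, 2.22, 2.79, 2.79, 3.14, 3.14, 3.14].

INTERFACE

Orientations are given as a unit quaternion [x, y, z, w].
In Python, from workcell import manip, imaging, workorder gives the robot as it stands.
- The arm moves only by the tool jog_arm, never from a script. Its argument "deltas" is a list of rows, each an object with "gripper": the opening, from 0 (shut) to 1 (fully open); "offset": the shift along the tool's x, y, z in m, a list of three; "rotation": the turn, a rotation vector about the tool's x, y, z in degrees, a list of three. In form: [{"gripper": gripper, "offset": [tx, ty, tz], "rotation": [ax, ay, az]}, ...]. A call has 1 to 20 rows; each row shifts and turns the commanded pose from where the row before left it, along the tool's axes as they then stand; what a row does not reach is not made up. A row lasts 1/10 s, in which the tool goes at most 50 mm and 8.59 degrees, less where a joint would pass 70% of its speed; a pose out of reach is approached as far as the arm can. A call with a gripper value outside its range is refused whole. The fingers move at their own pace and stop on an object; "newtons" is the grip in N (left out, the last holds). Time passes only in rows, so rows that do not move let the fingers close. It gives the time, the measured TCP pose, the force, the opening and the grip force at its end, in the units of the state.
- manip.get_obs(): the state, without advancing time (a new reading comes with each control period).
- imaging.camera(name): name is "side" or "top" or "wrist"; returns the picture (480x640x3 uint8, blue, green, red); there is no depth.
- imaging.camera_model(name): a dict with "camera_matrix" (3x3 intrinsics, pixels), "world_to_cam" (4x4, takes a point from world to camera coordinates); the wrist camera has in their place "hand_eye" (4x4, takes a point from camera to tool coordinates, whose origin is the TCP and whose axes are the flange's). Camera axes: x right, y up, looking along -z (the intrinsics and any distortion apply to the point x, -y, -z); pixel columns grow to the right and rows downward; lengths in m; the calibration is good to about 2 mm. A picture is of the moment at which its call begins: read the wrist's pose just before it. camera_model takes no time and is no camera call.
- workorder.hand_in(): hands the job in; it is judged then, once.
The state is a dict: "clock": time; "joint_pos": joint angles; "joint_velocities": joint speeds; "tau": joint torques, N m; "position": TCP position; "ee_rot": TCP orientation; "ft_force": force on the tool from outside, world axes, zero at the start; "torque": the same for the moment, N m; "grip_width": opening from 0.0 (shut) to 1.0 (fully open); "grasp_force": force on a finger pad.
Only numpy, scipy, OpenCV 4.12 (cv2) and the standard library are available. Lean on these libraries where they do the work, as an engineer would, in place of code of your own. Each camera call takes 0.05 s, during which the arm holds its last target. There are 200 camera calls.

TASK

Three limit switches are screwed down on the painter's bench for the plate turntable. Prove the one with the roller on its arm: push the roller arm sideways, away from the stop lug it rests against, to about 40 degrees from upright so that it trips, hold it over for a second without forcing it, then let go so that it springs back upright. Do not touch the other two switches.

Things in the scene. Friction and masses are not known exactly. Their poses are not given: they have to be found in the camera images.
- roller_switch: Fixed limit switch: base plate 100 (x) x 80 (y) x 6 mm, grey case, aluminium head 46 x 46 mm, top at 105 mm. On the head's +x face a flat arm (14 mm wide in y, at x 29 to 36 mm) points up from a shaft at height 85 mm and carries a black roller, diameter 24, 12 mm wide, axis along x, centred at rest at (41, 0, 155) mm. Origin: centre of the plate's underside; z up.
- roller_arm (a joint): Roller arm's swing, rad: 0 upright, resting against a stop lug on its -y side (lug y -8 to -34 mm, top at 102 mm); grows as it leans to the switch's +y, turning about the shaft 70 mm below the roller's centre. Trips at 0.45 (26 degrees), solid end stop at 1.1. A spring returns it to 0: at the roller about 3 N at 0.45, 5 N at 0.8.
- rod_switch: Bystander, not to be touched: the same fixed case, plate and lug, but its arm is a plain steel rod, 6 mm thick, top at 160 mm, with no roller, upright at (32, 0) mm. Origin: centre of the plate's underside; z up.
- wobble_switch: Bystander, not to be touched: the same fixed case and plate, with a short wobble stick (8 to 13 mm thick, tip at 159 mm) upright on the middle of the head's top; no arm, no lug. Origin: centre of the plate's underside; z up.
There are look-alikes about, which are no part of the job. Leave any green or red look-alike of the roller_switch alone.

How it is judged:
On the way:
1. the roller arm is pushed over past its trip point (0.45 rad, 26 degrees) and held there 0.5 s (value of joint roller_arm above 0.45 rad), for 0.5 s.
At the end, for the whole second after the job is handed in: The roller arm has been held past its trip point for half a second and has sprung back to within 0.1 rad (6 degrees) of upright, at rest (value of joint roller_arm below 0.1 rad and velocity of joint roller_arm below 0.1 rad/s); the robot touches nothing.
It fails at once if the roller switch is pushed with more than 30 N (contact force between roller_switch and anything else above 30 N).
It fails at once if the rod switch is touched (more than 0.5 N) (contact force between rod_switch and anything else above 0.5 N).
It fails at once if the wobble-stick switch is touched (more than 0.5 N) (contact force between wobble_switch and anything else above 0.5 N).
It also fails if it takes over 35 s, if anything falls off the work surface, if the arm or the gripper's body presses on something with over 40 N, if the wrist force passes 120 N, or if a joint passes its speed limit or range.

## Working session

There is one attempt and no reset: what is moved stays moved. The work goes in short steps, Python scripts to look and compute and a tool call to move; the robot and the scene stay as the last step left them, time stands still between calls to the robot, and variables do not carry over. Pictures are saved under pics/ and viewed, at most 10 in all, crops included, and the job is handed in when it is done.

Besides the shell and the picture viewer there is one more tool, called after "Call:" in YAML: its name, and indented under it one key for each argument. jog_arm: Moves the arm, as the interface text tells. Its arguments: {"type":"object","properties":{"deltas":{"type":"array","items":{"type":"object","properties":{"gripper":{"type":"number"},"offset":{"type":"array","items":{"type":"number"}},"rotation":{"type":"array","items":{"type":"number"}}}}},"newtons":{"type":"number"}},"required":["deltas"]}

```bash
mkdir -p pics; python3 - <<'E'
from workcell import manip, imaging
import cv2,numpy as np
for n in("top","side"):
    cv2.imwrite(f"pics/{n}0.png",imaging.camera(n)); m=imaging.camera_model(n); print(n,m)
o=manip.get_obs();print(o['position'],o['ee_rot'],o['clock'])
print(imaging.camera_model("wrist"))
E
```

```text
top {'camera_matrix': array([[480.26383178,   0.        , 312.81211907],
       [  0.        , 480.26383178, 236.76840191],
       [  0.        ,   0.        ,   1.        ]]), 'world_to_cam': array([[-0.01466107, -0.99989164,  0.00132509,  0.0038722 ],
       [ 0.97793104, -0.01406281,  0.20845411, -0.53329673],
       [-0.20841288,  0.00435201,  0.97803125, -0.96780789],
       [ 0.        ,  0.        ,  0.        ,  1.        ]])}
side {'camera_matrix': array([[435.85311916,   0.        , 311.005201  ],
       [  0.        , 435.85311916, 240.68806626],
       [  0.        ,   0.        ,   1.        ]]), 'world_to_cam': array([[ 0.79470398, -0.6068188 ,  0.01471502, -0.43064709],
       [ 0.39517952,  0.53563308,  0.74627766, -0.27423039],
       [-0.46073716, -0.58725476,  0.6654721 , -0.73928295],
       [ 0.        ,  0.        ,  0.        ,  1.        ]])}
[0.17674534 0.59914935 0.24158177] [ 1.42905638e-01  9.89736113e-01 -6.34886546e-04 -4.74960850e-05] 0.1
{'camera_matrix': array([[409.471777  ,   0.        , 318.93420114],
       [  0.        , 409.471777  , 232.44922833],
       [  0.        ,   0.        ,   1.        ]]), 'hand_eye': array([[-3.49468179e-04,  9.66317797e-01,  2.57351496e-01,
         6.35384544e-02],
       [ 9.99999833e-01,  2.19285681e-04,  5.34554750e-04,
        -9.20901943e-04],
       [ 4.60116270e-04,  2.57351640e-01, -9.66317713e-01,
        -1.31379658e-01],
       [ 0.00000000e+00,  0.00000000e+00,  0.00000000e+00,
         1.00000000e+00]])}
```

View pics/top0.png

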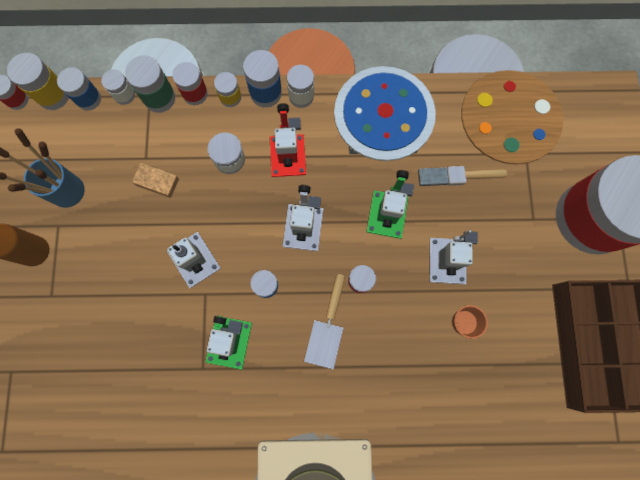

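View pics/side0.png

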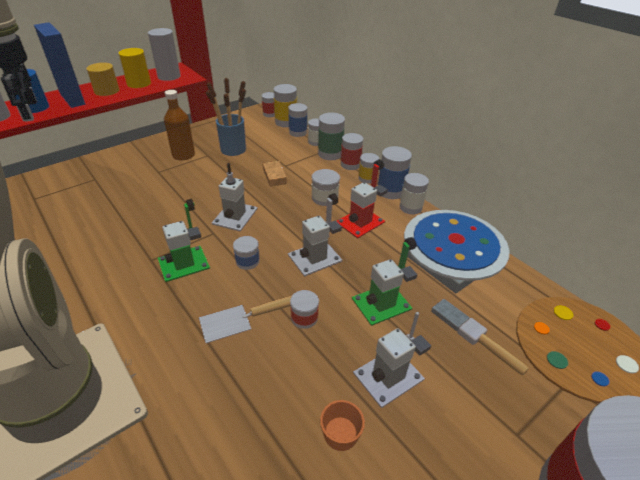

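The top view shows these candidates:
- grey switch at (303,222), with a black roller on its arm at (304,190)
- grey rod switch at (450,260)
- grey wobble switch at (193,260)
- green look-alikes at (390,212) and (228,345)
- red look-alike at (287,150)

I choose the grey one at (303,222). Its lug is at (314,202), to the right in the image, which is its -y side. Next I measure it and take a close crop.

```bash
cat > h.py <<'E'
import cv2,numpy as np
from workcell import imaging
def ray(n,p):
    m=imaging.camera_model(n);K=m["camera_matrix"];T=m["world_to_cam"]
    d=np.array([(p[0]-K[0,2])/K[0,0],-(p[1]-K[1,2])/K[1,1],-1]);R=T[:3,:3]
    return -R.T@T[:3,3],R.T@d
def plane(n,p,z):
    o,d=ray(n,p);return o+d*(z-o[2])/d[2]
def proj(n,P):
    m=imaging.camera_model(n);c=m["world_to_cam"]@np.r_[P,1];c=c[:3]
    return m["camera_matrix"][0,0]*c[0]/-c[2]+m["camera_matrix"][0,2], -m["camera_matrix"][1,1]*c[1]/-c[2]+m["camera_matrix"][1,2]
E
python3 - <<'E'
from h import *
t=cv2.imread("pics/top0.png");s=cv2.imread("pics/side0.png")
a=cv2.resize(t[170:260,260:350],(400,400),interpolation=cv2.INTER_CUBIC)
b=cv2.resize(s[180:280,280:380],(400,400),interpolation=cv2.INTER_CUBIC)
cv2.imwrite("pics/crop.png",np.hstack([a,b]))
# grey plate/head mask: low saturation, bright
hs=cv2.cvtColor(t,cv2.COLOR_BGR2HSV)
m=((hs[...,1]<60)&(hs[...,2]>120)).astype(np.uint8); r=np.zeros_like(m); r[195:255,275:330]=m[195:255,275:330]
c=max(cv2.findContours(r,0,2)[0],key=cv2.contourArea)
print(cv2.contourArea(c),cv2.boundingRect(c),cv2.approxPolyDP(cv2.convexHull(c),2.5,True)[:,0].tolist())
E
```

```text
1466.5 (283, 204, 41, 47) [[288, 204], [323, 208], [318, 250], [283, 246]]
```

View pics/crop.png

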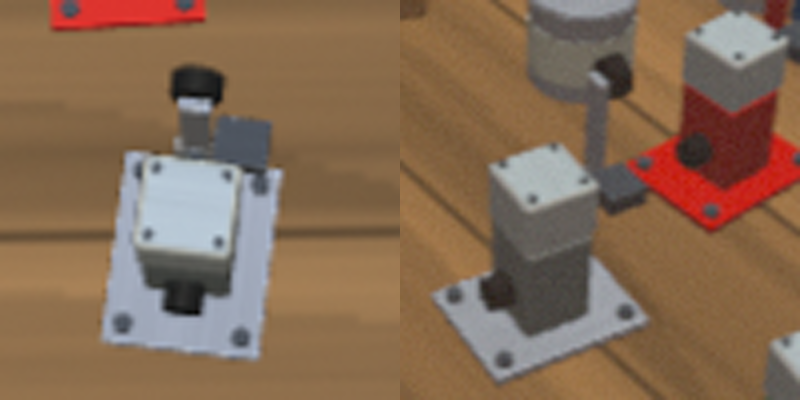

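The crop confirms the choice: a grey plate with a black roller on the arm. The roller is at about top (304.3,189.1) and side (333,199), and the dark lug is at top (314,202).

```bash
python3 - <<'E'
from h import *
from workcell import manip
from scipy.spatial.transform import Rotation as R
q=[plane("top",p,.006) for p in [(288,204),(323,208),(318,250),(283,246)]]
c=np.mean(q,0);print(c,[np.linalg.norm(q[i]-q[i-1]) for i in range(4)])
ax=(q[0]+q[1]-q[2]-q[3])[:2];yaw=np.arctan2(ax[1],ax[0]);print("yaw",np.degrees(yaw))
Rz=R.from_euler('z',yaw)
P=c*[1,1,0]+Rz.apply([.041,0,.155]);print("pred roller",P,proj("top",P),proj("side",P))
o1,d1=ray("top",(304.3,189.1));o2,d2=ray("side",(333,199))
u=np.linalg.lstsq(np.c_[d1,-d2],o2-o1,rcond=None)[0];print(o1+u[0]*d1,o2+u[1]*d2)
o=manip.get_obs();T=R.from_quat(o['ee_rot']);print(o['position'],T.as_matrix().round(3))
# wanted: tool x=-switch x, y=switch y, z down
W=R.from_matrix(np.c_[-Rz.apply([1,0,0]),Rz.apply([0,1,0]),[0,0,-1]])
print("rotvec tool deg",np.degrees((T.inv()*W).as_rotvec()))
for y in(-.055,-.03,.015):
  A=c*[1,1,0]+Rz.apply([.041,y,.144]);print(y,A,"tool offset in start frame",T.inv().apply(A-o['position']), "final",W.inv().apply(A-o['position']))
E
```

```text
[0.56722643 0.01761317 0.006     ] [np.float64(0.09769233549350255), np.float64(0.08003011063912126), np.float64(0.09752014028234593), np.float64(0.07854387963197768)]
yaw -7.210676864902922
pred roller [0.60790217 0.01246693 0.155     ] (np.float64(303.9997258573539), np.float64(189.23132471477817)) (np.float64(333.26691166439554), np.float64(198.99196039635865))
[0.60795015 0.01186621 0.15566673] [0.60707077 0.01237756 0.15539229]
[0.17674534 0.59914935 0.24158177] [[-0.959  0.283 -0.   ]
 [ 0.283  0.959 -0.001]
 [-0.    -0.001 -1.   ]]
rotvec tool deg [-7.30297042e-02 -8.57863154e-04 -9.22136142e+00]
-0.055 [ 0.60099868 -0.04209809  0.144     ] tool offset in start frame [-0.58831124 -0.49492003  0.098262  ] final [-0.50138622 -0.58292455  0.09758177]
-0.03 [ 0.60413663 -0.01729581  0.144     ] tool offset in start frame [-0.58430501 -0.47024314  0.0982303 ] final [-0.50138622 -0.55792455  0.09758177]
0.015 [0.60978494 0.0273483  0.144     ] tool offset in start frame [-0.5770938  -0.42582473  0.09817325] final [-0.50138622 -0.51292455  0.09758177]
```

Call:
jog_arm:
  deltas:
    - {"gripper": 0,"offset": [0,0,0],"rotation": [0,0,-4.6]}
    - {"gripper": 0,"offset": [0,0,0],"rotation": [0,0,-4.6]}
    - {"gripper": 0,"offset": [-0.01,-0.012,0],"rotation": [0,0,0]}
    - {"gripper": 0,"offset": [-0.02,-0.024,0],"rotation": [0,0,0]}
    - {"gripper": 0,"offset": [-0.03,-0.035,0],"rotation": [0,0,0]}
    - {"gripper": 0,"offset": [-0.03,-0.035,0],"rotation": [0,0,0]}
    - {"gripper": 0,"offset": [-0.03,-0.035,0],"rotation": [0,0,0]}
    - {"gripper": 0,"offset": [-0.03,-0.035,0],"rotation": [0,0,0]}
    - {"gripper": 0,"offset": [-0.03,-0.035,0],"rotation": [0,0,0]}
    - {"gripper": 0,"offset": [-0.03,-0.035,0],"rotation": [0,0,0]}
    - {"gripper": 0,"offset": [-0.03,-0.035,0],"rotation": [0,0,0]}
    - {"gripper": 0,"offset": [-0.03,-0.035,0],"rotation": [0,0,0]}
    - {"gripper": 0,"offset": [-0.03,-0.035,0],"rotation": [0,0,0]}
    - {"gripper": 0,"offset": [-0.03,-0.035,0],"rotation": [0,0,0]}
    - {"gripper": 0,"offset": [-0.03,-0.035,0],"rotation": [0,0,0]}
    - {"gripper": 0,"offset": [-0.03,-0.035,0],"rotation": [0,0,0]}
    - {"gripper": 0,"offset": [-0.03,-0.035,0],"rotation": [0,0,0]}
    - {"gripper": 0,"offset": [-0.03,-0.035,0],"rotation": [0,0,0]}
    - {"gripper": 0,"offset": [-0.03,-0.035,0],"rotation": [0,0,0]}
    - {"gripper": 0,"offset": [-0.02,-0.023,0],"rotation": [0,0,0]}

```text
clock: 2.1
position: [0.5995, -0.0473, 0.2422]
ee_rot: [0.066, 0.998, -0.0, 0.0]
ft_force: [0.1, -0.2, -0.2]
grip_width: 0.001
grasp_force: 0.0
```

Call:
jog_arm:
  deltas:
    - {"gripper": 0,"offset": [0,0,0.015]}
    - {"gripper": 0,"offset": [0,0,0.02]}
    - {"gripper": 0,"offset": [0,0,0.02]}
    - {"gripper": 0,"offset": [0,0,0.02]}
    - {"gripper": 0,"offset": [0,0,0.015]}
    - {"gripper": 0,"offset": [0,0,0.008]}
    - {"gripper": 0,"offset": [0,0,0]}

```text
schema error: expected keys gripper, offset, rotation
```

```bash
python3 - <<'E'
from h import *
t=imaging.camera("top")[150:260,240:390];s=imaging.camera("side")[140:290,250:400]
w=imaging.camera("wrist")
cv2.imwrite("pics/c2.png",np.hstack([cv2.resize(s,(400,400)),cv2.resize(w,(400,400))]))
E
```

```text
(no output)
```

View pics/c2.png

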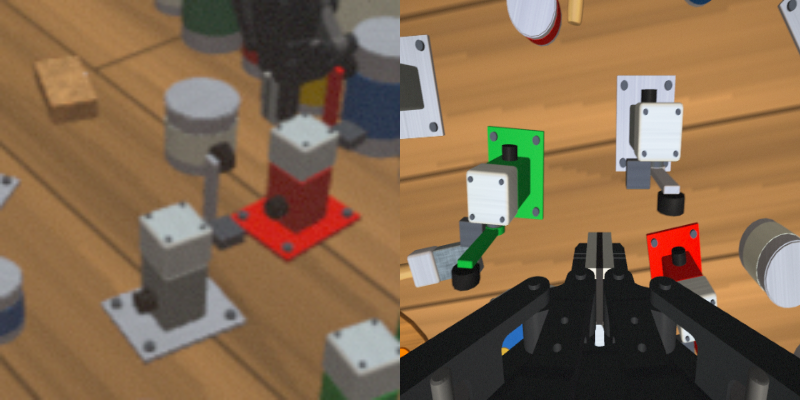

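The descend call was refused because the rows lacked rotation. In the wrist crop the grey switch's roller is at (670,203), to the +y side of the shut fingers at (600,265). The green one's roller at (465,275) is well clear, so I descend.

Call:
jog_arm:
  deltas:
    - {"gripper": 0,"offset": [0,0,0.015],"rotation": [0,0,0]}
    - {"gripper": 0,"offset": [0,0,0.02],"rotation": [0,0,0]}
    - {"gripper": 0,"offset": [0,0,0.02],"rotation": [0,0,0]}
    - {"gripper": 0,"offset": [0,0,0.02],"rotation": [0,0,0]}
    - {"gripper": 0,"offset": [0,0,0.015],"rotation": [0,0,0]}
    - {"gripper": 0,"offset": [0,0,0.008],"rotation": [0,0,0]}
    - {"gripper": 0,"offset": [0,0,0],"rotation": [0,0,0]}

```text
clock: 2.95
position: [0.5985, -0.0423, 0.1431]
ee_rot: [0.063, 0.998, 0.0, -0.001]
ft_force: [0.1, -0.4, -0.1]
grip_width: 0.002
grasp_force: 0.0
```

```bash
python3 - <<'E'
from h import *
from workcell import manip
o=manip.get_obs();p=o['position'];a=np.radians(-7.21);d=p[:2]-[.5672,.0176]
print(p,"local",d@[np.cos(a),np.sin(a)],d@[-np.sin(a),np.cos(a)])
t=imaging.camera("top")[150:260,240:390];s=imaging.camera("side")[140:290,250:400]
cv2.imwrite("pics/c3.png",np.hstack([cv2.resize(s,(400,400)),cv2.resize(imaging.camera("wrist"),(400,400))]))
E
```

```text
[ 0.59848832 -0.0422631   0.14313542] local 0.03855411937382631 -0.055462866349782904
```

View pics/c3.png

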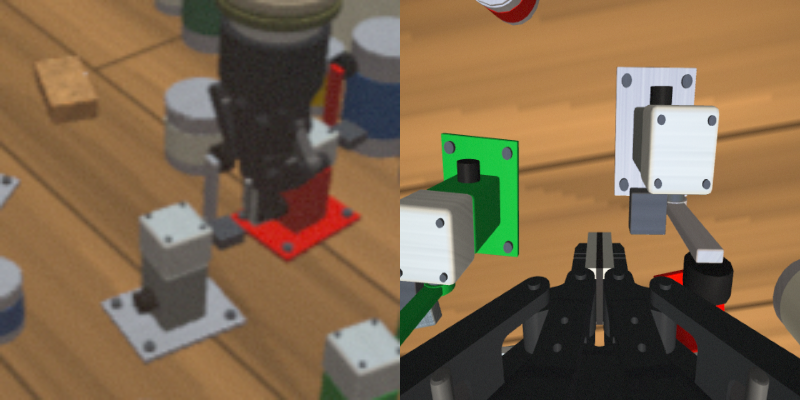

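The fingers are beside the roller at roller height, clear of the lug and the green switch. I approach sideways along tool +y.

Call:
jog_arm:
  deltas:
    - {"gripper": 0,"offset": [-0.002,0.005,0],"rotation": [0,0,0]}
    - {"gripper": 0,"offset": [0,0.005,0],"rotation": [0,0,0]}
    - {"gripper": 0,"offset": [0,0.005,0],"rotation": [0,0,0]}
    - {"gripper": 0,"offset": [0,0.005,0],"rotation": [0,0,0]}
    - {"gripper": 0,"offset": [0,0.004,0],"rotation": [0,0,0]}
    - {"gripper": 0,"offset": [0,0.004,0],"rotation": [0,0,0]}
    - {"gripper": 0,"offset": [0,0.004,0],"rotation": [0,0,0]}
    - {"gripper": 0,"offset": [0,0.004,0],"rotation": [0,0,0]}
    - {"gripper": 0,"offset": [0,0.004,0],"rotation": [0,0,0]}
    - {"gripper": 0,"offset": [0,0,0],"rotation": [0,0,0]}

```text
clock: 4.1
position: [0.6064, -0.0028, 0.1443]
ee_rot: [0.063, 0.998, 0.0, 0.0]
ft_force: [0.1, -1.3, 0.4]
grip_width: 0.007
grasp_force: 0.7
```

```bash
cat > loc.py <<'E'
from h import *
from workcell import manip
import sys
o=manip.get_obs();p=o['position'];a=np.radians(-7.21);d=p[:2]-[.5672,.0176]
print(o['clock'],p,"local",d@[np.cos(a),np.sin(a)],d@[-np.sin(a),np.cos(a)],o['ft_force'])
s=imaging.camera("side")[140:290,250:400]
cv2.imwrite(sys.argv[1],np.hstack([cv2.resize(s,(400,400)),cv2.resize(imaging.camera("wrist"),(400,400))]))
E
python3 loc.py pics/c4.png
```

```text
4.1 [ 0.60644304 -0.00283277  0.14433907] local 0.04149717650395157 -0.01534595438209083 [ 0.08252145 -1.28253435  0.36845083]
```

View pics/c4.png

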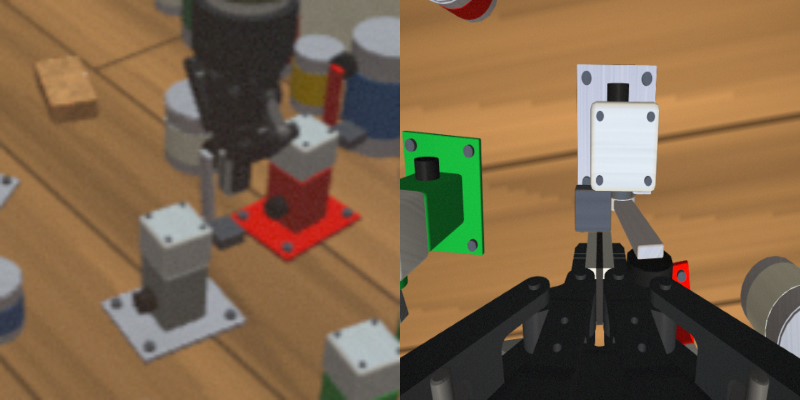

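Contact has begun (1.3 N) with the roller against the finger's +y side. I push on.

Call:
jog_arm:
  deltas:
    - {"gripper": 0,"offset": [0,0.004,0],"rotation": [0,0,0]}
    - {"gripper": 0,"offset": [0,0.004,0],"rotation": [0,0,0]}
    - {"gripper": 0,"offset": [0,0.004,0],"rotation": [0,0,0]}
    - {"gripper": 0,"offset": [0,0.004,0],"rotation": [0,0,0]}
    - {"gripper": 0,"offset": [0,0.004,0],"rotation": [0,0,0]}
    - {"gripper": 0,"offset": [0,0,0],"rotation": [0,0,0]}
  newtons: 60

```text
clock: 4.8
position: [0.6085, 0.017, 0.1439]
ee_rot: [0.063, 0.998, -0.0, -0.0]
ft_force: [-0.4, -2.9, -2.4]
grip_width: -0.002
grasp_force: 1.7
```

```bash
python3 loc.py pics/c5.png
```

```text
4.8 [0.60853617 0.01704096 0.14389079] local 0.04107947561847108 0.004633330382690093 [-0.41219683 -2.85961495 -2.41763662]
```

View pics/c5.png

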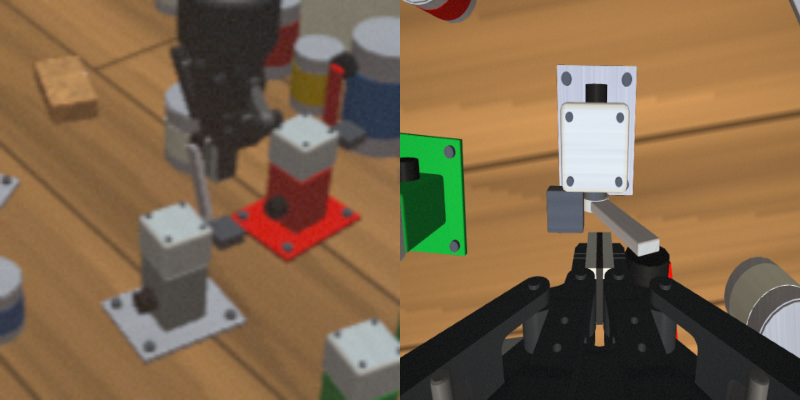

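The arm leans visibly (force about 3 N, so near 0.4 rad). About 18 mm more gives 40 degrees, then I hold for over a second.

Call:
jog_arm:
  deltas:
    - {"gripper": 0,"offset": [0,0.004,0],"rotation": [0,0,0]}
    - {"gripper": 0,"offset": [0,0.004,0],"rotation": [0,0,0]}
    - {"gripper": 0,"offset": [0,0.004,0],"rotation": [0,0,0]}
    - {"gripper": 0,"offset": [0,0.004,0],"rotation": [0,0,0]}
    - {"gripper": 0,"offset": [0,0.002,0],"rotation": [0,0,0]}
    - {"gripper": 0,"offset": [0,0,0],"rotation": [0,0,0]}
    - {"gripper": 0,"offset": [0,0,0],"rotation": [0,0,0]}
    - {"gripper": 0,"offset": [0,0,0],"rotation": [0,0,0]}
    - {"gripper": 0,"offset": [0,0,0],"rotation": [0,0,0]}
    - {"gripper": 0,"offset": [0,0,0],"rotation": [0,0,0]}
    - {"gripper": 0,"offset": [0,0,0],"rotation": [0,0,0]}
    - {"gripper": 0,"offset": [0,0,0],"rotation": [0,0,0]}

```text
clock: 6.1
position: [0.6112, 0.0342, 0.1445]
ee_rot: [0.063, 0.998, -0.0, 0.0]
ft_force: [-2.0, -5.1, -0.9]
grip_width: -0.006
grasp_force: 2.3
```

```bash
python3 loc.py pics/c6.png
```

```text
6.1 [0.61119452 0.03419751 0.14453802] local 0.04156355051282648 0.021987859397981962 [-1.9745145  -5.09893503 -0.93906682]
```

View pics/c6.png

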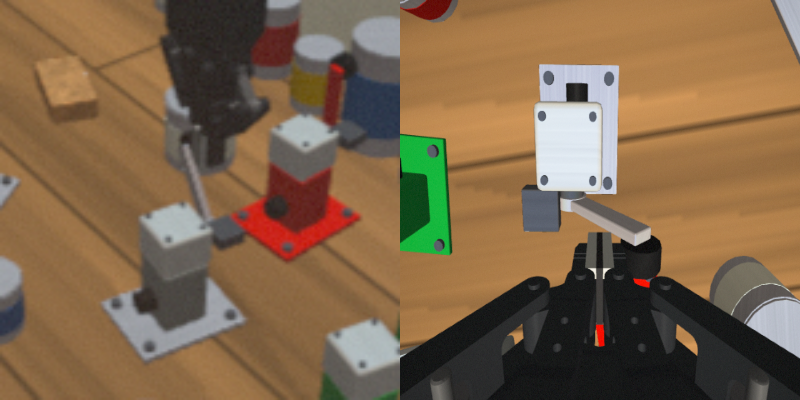

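The arm is over at about 40 degrees with 5 N, which matches the spring at 0.7 to 0.8 rad. I hold briefly more, then ease back along -y until clear.

Call:
jog_arm:
  deltas:
    - {"gripper": 0,"offset": [0,0,0],"rotation": [0,0,0]}
    - {"gripper": 0,"offset": [0,0,0],"rotation": [0,0,0]}
    - {"gripper": 0,"offset": [0,0,0],"rotation": [0,0,0]}
    - {"gripper": 0,"offset": [0,0,0],"rotation": [0,0,0]}
    - {"gripper": 0,"offset": [0,-0.005,0],"rotation": [0,0,0]}
    - {"gripper": 0,"offset": [0,-0.005,0],"rotation": [0,0,0]}
    - {"gripper": 0,"offset": [0,-0.005,0],"rotation": [0,0,0]}
    - {"gripper": 0,"offset": [0,-0.005,0],"rotation": [0,0,0]}
    - {"gripper": 0,"offset": [0,-0.005,0],"rotation": [0,0,0]}
    - {"gripper": 0,"offset": [0,-0.005,0],"rotation": [0,0,0]}
    - {"gripper": 0,"offset": [0,-0.005,0],"rotation": [0,0,0]}
    - {"gripper": 0,"offset": [0,-0.005,0],"rotation": [0,0,0]}
    - {"gripper": 0,"offset": [0,-0.005,0],"rotation": [0,0,0]}
    - {"gripper": 0,"offset": [0,-0.005,0],"rotation": [0,0,0]}
    - {"gripper": 0,"offset": [0,-0.005,0],"rotation": [0,0,0]}
    - {"gripper": 0,"offset": [0,-0.005,0],"rotation": [0,0,0]}
    - {"gripper": 0,"offset": [0,-0.005,0],"rotation": [0,0,0]}
    - {"gripper": 0,"offset": [0,-0.005,0],"rotation": [0,0,0]}
    - {"gripper": 0,"offset": [0,0,0],"rotation": [0,0,0]}
    - {"gripper": 0,"offset": [0,0,0],"rotation": [0,0,0]}

```text
clock: 8.2
position: [0.6023, -0.0351, 0.1443]
ee_rot: [0.063, 0.998, 0.0, -0.0]
ft_force: [0.5, 0.0, 0.2]
grip_width: -0.0
grasp_force: 0.0
```

Call:
jog_arm:
  deltas:
    - {"gripper": 0,"offset": [0,0,-0.01],"rotation": [0,0,0]}
    - {"gripper": 0,"offset": [0,0,-0.02],"rotation": [0,0,0]}
    - {"gripper": 0,"offset": [0,0,-0.02],"rotation": [0,0,0]}
    - {"gripper": 0,"offset": [0,0,-0.02],"rotation": [0,0,0]}
    - {"gripper": 0,"offset": [0,0,-0.01],"rotation": [0,0,0]}
    - {"gripper": 0,"offset": [0,0,0],"rotation": [0,0,0]}
    - {"gripper": 0,"offset": [0,0,0],"rotation": [0,0,0]}
    - {"gripper": 0,"offset": [0,0,0],"rotation": [0,0,0]}

```text
clock: 9.0
position: [0.6018, -0.035, 0.2232]
ee_rot: [0.063, 0.998, -0.0, -0.001]
ft_force: [-0.5, -0.2, -0.2]
grip_width: 0.002
grasp_force: 0.0
```

```bash
python3 loc.py pics/c7.png
```

```text
9.0 [ 0.60177357 -0.03497775  0.2231625 ] local 0.04089903757089682 -0.0478227985786122 [-0.5071753  -0.22754356 -0.24609071]
```

View pics/c7.png

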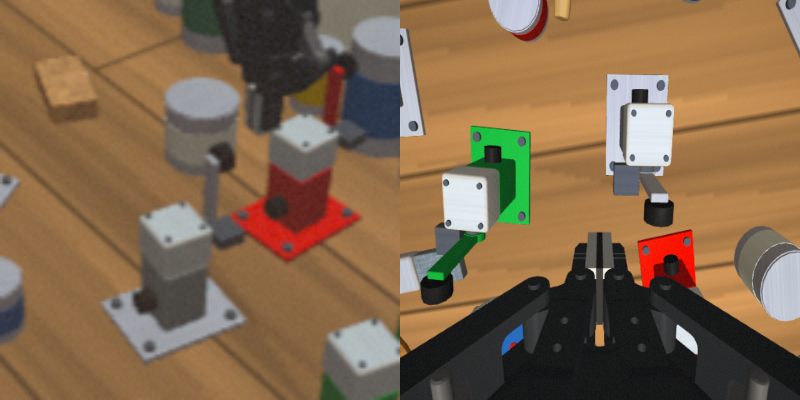

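The side crop shows the roller back upright at (222,155), exactly where it was before the push. The gripper is clear of everything, so I hand in.

```bash
python3 -c "
from workcell import workorder
print(workorder.hand_in())"
```

```text
the job is handed in; nothing more can be done
None
```

I pushed the grey roller switch's arm over to about 40 degrees, judged from a 5 N push and the pictures, held it over for about a second, and let it spring back upright. I steered clear of the other switches and handed the job in; no verdict came back.

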